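Level the rocking pot stand and set the pear-soup pot on it

ROBOT

A 7-joint arm with a two-finger parallel gripper is mounted at the origin on the work surface. World frame = base frame: x ahead of the robot, y to its left, z up, the work surface at z = 0. Lengths are in m, angles in rad, forces in N, time in s.
With the tool pointing down it reaches from about 0.425 to 0.925 m from the base axis. Payload 6.8 kg.
Tool frame: the origin (TCP) lies on the mounting face of the last link; the fingertips stand 173 mm ahead of it and the grasp point (between the pads) lies 155 mm ahead of it; z points along the fingers, y is the line along which they close (so a half turn about z gives the same grasp; the last joint's range is limited). The gripper opens to 85 mm and grips with 20 to 120 N. Pads are 22 mm wide; open, the fingers measure 114 mm over their backs; the gripper's body (76 mm by 85 mm) begins 54 mm behind the grasp point. The pads swing forward as they close: fully open they stand 13 mm farther back than shut.
Start: joints at [1.057, 0.477, 0.022, 1.555, -0.011, 1.109, -0.083], TCP at [0.266, -0.62, 0.405] pointing down, gripper open.
Joint ranges: [-2.96, 2.96], [-0.34, 2.1], [-1.41, 1.46], [0.24, 2.44], [-1.37, 4.51], [0.17, 1.92], [-2.96, 2.96]. Speed limits (rad/s): [2.39, 2.39, 3.14, 3.14, 3.14, 3.14, 3.14].

INTERFACE

Orientations are given as a unit quaternion [w, x, y, z].
In Python, from station import bot gives the robot as it stands. The module is installed in compiled form; this text tells all that it offers.
- The arm moves only by the shell command python3 -m pendant 'ROWS' [FORCE]. ROWS is JSON, a list of rows, each a list of 5 numbers: the finger opening in m, from 0 to 0.0854, then the shift along the tool's x, y, z in m, then the turn about the tool's z in degrees. In form: [[jaw, x, y, z, yaw], ...]. A call has 1 to 12 rows; each row shifts and turns the commanded pose from where the row before left it, along the tool's axes as they then stand; what a row does not reach is not made up. A row lasts 1/12 s, in which the tool goes at most 41.7 mm and 7.16 degrees, less where a joint would pass 70% of its speed; a pose out of reach is approached as far as the arm can. A call with a gripper value outside its range is refused whole. The fingers move at their own pace and stop on an object; FORCE is the grip in N (left out, the last holds). Time passes only in rows, so rows that do not move let the fingers close. It gives the time, the measured TCP pose, the force, the opening and the grip force at its end, in the units of the state.
- bot.get_obs(): the state, without advancing time (a new reading comes with each control period).
- bot.read_camera(name): name is "side" or "top"; returns (picture, depth): 384x512x3 uint8, blue, green, red; 384x512 float32, m along the optical axis (not along the pixel's ray), 0 where there is no reading.
- bot.camera_model(name): a dict with "intrinsics" (3x3 intrinsics, pixels), "dist_coeffs" ([k1, k2, p1, p2, k3] as OpenCV has them; the pictures are not rectified), "R" (3x3) and "t" (3): a world point X has camera coordinates R X + t. Camera axes: x right, y down, z forward; pixel columns grow to the right and rows downward; lengths in m; the calibration is good to about 2 mm. A picture is of the moment at which its call begins. camera_model takes no time and is no camera call.
- bot.hand_in(): hands the job in; it is judged then, once.
Trained networks look in the newest picture that a camera, given by its name, has taken for a name from the list of things; names that differ only in an ending like _2 or _b are one class to them, and where a whole thing is asked for, a point or a joint stands for the part that bears it (a point fixed in the world has none). Each returns a list of dicts, best first, with "score" (0 to 1); they miss things now and then, are a little off and sometimes report something else, mostly with a low value. They report only what shows in the picture. A call takes as long as a camera call. They do not tell look-alikes from the thing itself.
- bot.boxes_of(name, camera): "at" ([column, row] in pixels, amid what is visible of it).
- bot.trace(name, camera): "mask" (384x512 bool, what is visible of it) and "at" ([column, row] in pixels, amid what is visible of it).
- bot.pinpoint(name, camera): "at" ([column, row] in pixels: a listed point, or the origin of a listed thing).
The state is a dict: "t": time; "q": joint angles; "joint_vel": joint speeds; "joint_torque": joint torques, N m; "eef_pos": TCP position; "tool_rot": TCP orientation; "contact_force": force on the tool from outside, world axes, zero at the start; "torque": the same for the moment, N m; "gripper_width": opening from 0.0 (shut) to 1.0 (fully open); "grasp_force": force on a finger pad.
Only numpy, scipy, OpenCV 4.12 (cv2) and the standard library are available. Lean on these libraries where they do the work, as an engineer would, in place of code of your own. Each camera call takes 0.05 s, during which the arm holds its last target. There are 200 camera calls.

TASK

The raised pot stand on the counter rocks because its front left foot has been wound up clear of the counter (front is its open side, left as you face that). Screw that foot down with its hand-screw until all four feet bear on the counter and the stand is level and rocks no more, neither short nor jacked up; then set the spouted clay pot with the overhead handle upright on the round cork mat in the middle of the shelf, gently, and let go. Leave the stand where it stands and do not shift the other things on the counter.

Things in the scene. Friction and masses are not known exactly. Their poses are not given: they have to be found in the camera images.
- stand: raised pot stand, 2.4 kg, loose. Two steel runners (262 x 30 mm along x, tops 34 mm up, centres 240 mm apart), two rear columns and a wood shelf (230 mm in x, 290 in y, underside 170 and top 188 mm above the counter; thin rail 31 mm high along its rear edge). Its front (-x, open) side faces the robot's left; its left end (+y) is the one far from the robot. Origin at counter height under the shelf's middle, z up
- screw_left (a joint): turn of the front left hand-screw, rad: 0 when its sole is level with the other three (stand steady), negative when wound up (start: -4.8 to -2.6). It grows, and the foot goes down, when turned clockwise seen from above: 6 mm per turn (0.95 mm per rad). Range -8 to 4. It takes about 0.08 N m and stays where it is left
- screw_left_grip (a point): centre of the front left hand-screw's knob: round, black, fluted, 46 mm in diameter, 30 mm high, axis upright through the runner's front end, 127 mm in front and 120 mm left of the stand's origin, 66 mm up when steady (it rises and sinks with the foot). The shelf's front edge, 12 mm behind the axis and 104 mm above this point, blocks a gripper from straight above: the tool must lean out to the front
- screw_right (a joint): turn of the front right hand-screw, an identical one; it starts correctly set, about 0, and needs no turning
- sole_front_left (a point): centre of the sole of the front left foot, a rubber pad 38 mm in diameter and 7 mm thick; at the start it hangs 2.4 to 4.6 mm above the counter while the stand rests on the other three
- sole_front_right (a point): the same of the front right foot, 127 mm in front of and 120 mm to the right of the stand's origin
- sole_rear_left (a point): centre of the sole of the fixed rear left foot, a rubber foot 30 mm in diameter, 95 mm behind and 120 mm to the left of the stand's origin
- sole_rear_right (a point): the same of the fixed rear right foot
- mat (a point): centre of the upper face of the cork mat, a disc 130 mm in diameter and 4 mm thick fixed in the middle of the shelf, 192 mm above the counter
- pear_pot: dark clay pot, 110 mm in diameter, about 0.5 kg, with a lid fixed on it, a short spout and a fixed overhead handle; 125 mm high over all. It stands at any of the three pot places on the right. Origin at the centre of its underside, z up; the spout points to its +x and reaches 78 mm out, the handle arches over the pot along its y
- pear_pot_handle (a point): middle of the overhead handle's top bar, 119 mm above the pot's underside: a round bar 12 mm thick, straight for 60 mm along the pot's y; the lid's knob ends 27 mm below this point
- casserole: wide lidded dark clay casserole without a handle overhead, 128 mm in diameter, 158 mm over its two ears (along its y), 96 mm high with the lid's knob; not to be moved. Origin at the centre of its underside
- stew_jar: taller lidded dark clay jar, 104 mm in diameter, 112 mm high with the knob; not to be moved. Origin at the centre of its underside
- bowl: white bowl, 90 mm in diameter, 42 mm high, on the counter under the shelf between the runners; not to be moved. Origin at the centre of its underside
- saucer: white saucer, 110 mm in diameter, 18 mm high, on the counter in front of the stand; not to be moved. Origin at the centre of its underside
- cup_stack: stack of paper cups, 91 mm in diameter, 144 mm high, at the near right; not to be moved. Origin at the centre of its underside
- tea_jar: glass tea jar with a wooden lid, 90 mm in diameter, 118 mm high, behind the stand on the right; not to be moved. Origin at the centre of its underside
- napkins: wooden napkin box, 100 x 100 mm, 93 mm high, at the far right; not to be moved. Origin at the centre of its underside
Mind the look-alikes: they are no part of the job. Leave any yellow look-alike of the pear_pot alone.

How it is judged:
On the way, in this order (a step that is already met when the one before it is completed fails the run):
1. the front left foot is screwed down until all four soles are on the counter (none more than 1 mm off it) (height (world z) of each of sole_front_left, sole_front_right, sole_rear_left, sole_rear_right below 0.001 m and angle between stand's own z axis and vertical below 0.01 rad), for 0.3 s.
2. the pot stands on the cork mat (horizontal distance between pear_pot and mat below 0.02 m and z of pear_pot in the frame of mat between -0.004 and 0.004 m and angle between pear_pot's own z axis and vertical below 0.06 rad), for 0.2 s.
At the end, for the whole second after the job is handed in: All four soles of the stand are on the counter, none more than 1 mm above it, and the stand is level within 0.6 degrees; the spouted pot stands upright on the cork mat, its middle within 20 mm of the mat's middle, released and at rest (all of step 1 and all of step 2 and linear speed of each of pear_pot, stand below 0.02 m/s); the robot touches nothing.
It fails at once if the stand is pushed more than 40 mm from where it stood (distance of stand from where it was at the start of the episode above 0.04 m).
It fails at once if the pot is tipped more than 35 degrees (angle between pear_pot's own z axis and vertical above 0.61 rad).
It fails at once if the pot is dropped or banged down on the stand (over 150 N, as from 20 mm up) (contact force between pear_pot and stand above 150 N).
It fails at once if a bystander (casserole, stew jar, bowl, saucer, cup stack, tea jar or napkin box) is shifted more than 40 mm (distance of any of casserole, stew_jar, bowl, saucer, cup_stack, tea_jar, napkins from where it was at the start of the episode above 0.04 m).
It also fails if it takes over 72 s, if anything falls off the work surface, if the arm or the gripper's body presses on something with over 40 N, if the wrist force passes 120 N, or if a joint passes its speed limit or range.

## Working session

There is one attempt and no reset: what is moved stays moved. The work goes in short steps, Python scripts to look and compute and a shell command to move; the robot and the scene stay as the last step left them, time stands still between calls to the robot, and variables do not carry over. Pictures are saved under pics/ and viewed, at most 10 in all, crops included, and the job is handed in when it is done.

```bash
mkdir -p pics
cat > h.py <<'E'
import numpy as np, cv2
from station import bot
from scipy.spatial.transform import Rotation as R
def px2w(cam,uv,depth=None,z=None):
    m=bot.camera_model(cam);K=np.array(m["intrinsics"]);d=np.array(m["dist_coeffs"])
    Rm=np.array(m["R"]);t=np.array(m["t"])
    n=cv2.undistortPoints(np.array([[uv]],float),K,d)[0,0]; ray=np.array([n[0],n[1],1.])
    if z is not None:
        c=-Rm.T@t; r=Rm.T@ray; return c+r*(z-c[2])/r[2]
    return Rm.T@(ray*depth-t)
def w2px(cam,X):
    m=bot.camera_model(cam)
    return cv2.projectPoints(np.array(X,float).reshape(-1,3),cv2.Rodrigues(np.array(m["R"]))[0],np.array(m["t"]),np.array(m["intrinsics"]),np.array(m["dist_coeffs"]))[0][:,0]
def cloud(cam,depth):
    v,u=np.nonzero(depth>0);m=bot.camera_model(cam)
    n=cv2.undistortPoints(np.stack([u,v],1).astype(float)[:,None],np.array(m["intrinsics"]),np.array(m["dist_coeffs"]))[:,0]
    P=np.c_[n,np.ones(len(n))]*depth[v,u][:,None]
    W=np.full(depth.shape+(3,),np.nan);W[v,u]=(P-np.array(m["t"]))@np.array(m["R"]);return W
def pose():
    o=bot.get_obs();return np.array(o["eef_pos"]),R.from_quat(np.array(o["tool_rot"])[[1,2,3,0]])
E
python3 - <<'E'
from h import *
for c in("side","top"):
    p,d=bot.read_camera(c);cv2.imwrite(f"pics/{c}0.png",p);np.save(f"{c}0.npy",d)
    m=bot.camera_model(c);print(c,-np.array(m["R"]).T@m["t"],np.array(m["R"])[2])
    for n in("screw_left_grip","stand","mat","pear_pot","pear_pot_handle","sole_front_left","screw_right","saucer"):
        print(n,[(np.round(x["at"]).tolist(),round(x["score"],2)) for x in bot.pinpoint(n,c)][:4])
p,r=pose();print(p,r.as_matrix().round(3),bot.get_obs()["t"])
E
```

```text
side [0.14511294 1.17680646 0.80124228] [ 0.2302542  -0.8532586  -0.46790252]
screw_left_grip [([187.0, 255.0], 0.78)]
stand [([237.0, 169.0], 0.3)]
mat [([235.0, 201.0], 0.76)]
pear_pot [([352.0, 196.0], 0.56)]
pear_pot_handle [([355.0, 172.0], 0.97), ([271.0, 176.0], 0.54), ([183.0, 204.0], 0.32)]
sole_front_left [([193.0, 280.0], 0.56)]Traceback (most recent call last):
  File "<stdin>", line 6, in <module>
ValueError: it knows: bowl, casserole, cup_stack, mat, napkins, pear_pot, pear_pot_handle, saucer, screw_left_grip, sole_front_left, sole_front_right, sole_rear_left, sole_rear_right, stand, stew_jar, tea_jar
```

View pics/side0.png

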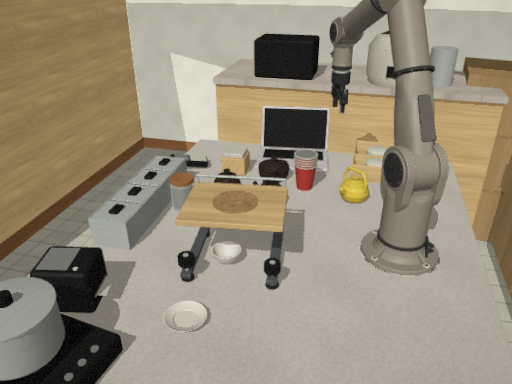

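The side view shows the stand with its front toward the camera. The front left knob is at (187,258), the front right one at (272,268), the mat at (235,201) and the saucer at (186,317). The yellow look-alike is at (354,187), and the dark pots are behind the stand near (270,170).

Run:
```python
from h import *
c="top"
p,d=bot.read_camera(c);cv2.imwrite(f"pics/{c}0.png",p);np.save(f"{c}0.npy",d)
m=bot.camera_model(c);print(c,-np.array(m["R"]).T@m["t"],np.array(m["R"])[2])
Z=dict(screw_left_grip=.063,mat=.192,pear_pot=0,pear_pot_handle=.119,saucer=0,stew_jar=0,casserole=0,bowl=0,cup_stack=0,tea_jar=0,napkins=0,stand=0)
for n in Z:
    print(n,[(np.round(x["at"]).tolist(),round(x["score"],2),px2w(c,x["at"],z=Z[n]).round(3).tolist()) for x in bot.pinpoint(n,c)][:4])
c="side"
for u,z in(((187,255),.063),((235,201),.192),((271,176),.119)): print(px2w(c,u,z=z).round(3))
p,r=pose();print(p,r.as_matrix().round(3),bot.get_obs()["t"])
```

```text
top [ 0.12427814 -0.02864888  1.88602522] [ 0.18811288  0.00114003 -0.98214675]
screw_left_grip [([174.0, 160.0], 0.59, [0.58, 0.289, 0.063])]
mat [([204.0, 181.0], 0.77, [0.477, 0.156, 0.192]), ([355.0, 192.0], 0.41, [0.447, -0.365, 0.192])]
pear_pot [([304.0, 197.0], 0.65, [0.459, -0.208, 0.0]), ([331.0, 275.0], 0.65, [0.166, -0.308, 0.0])]
pear_pot_handle [([300.0, 192.0], 0.72, [0.456, -0.18, 0.119]), ([334.0, 279.0], 0.65, [0.151, -0.303, 0.119]), ([305.0, 191.0], 0.58, [0.459, -0.198, 0.119]), ([243.0, 215.0], 0.49, [0.37, 0.023, 0.119])]
saucer [([139.0, 174.0], 0.78, [0.539, 0.434, 0.0]), ([306.0, 190.0], 0.71, [0.485, -0.214, 0.0])]
stew_jar [([307.0, 153.0], 0.9, [0.636, -0.218, 0.0]), ([176.0, 159.0], 0.64, [0.602, 0.291, 0.0]), ([242.0, 216.0], 0.55, [0.384, 0.031, 0.0])]
casserole [([186.0, 223.0], 0.6, [0.351, 0.239, 0.0])]
bowl [([303.0, 191.0], 0.38, [0.483, -0.202, 0.0])]
cup_stack [([340.0, 225.0], 0.66, [0.353, -0.344, 0.0]), ([137.0, 174.0], 0.58, [0.54, 0.439, 0.0])]
tea_jar [([275.0, 118.0], 0.87, [0.777, -0.094, 0.0])]
napkins [([362.0, 147.0], 0.67, [0.662, -0.437, 0.0])]
stand []
[0.589 0.263 0.063]
[0.479 0.149 0.192]
[ 0.449 -0.179  0.119]
[ 0.26646549 -0.62018657  0.40471914] [[ 0.919  0.395  0.   ]
 [ 0.395 -0.919 -0.   ]
 [-0.     0.    -1.   ]] 1.0
```

View pics/top0.png

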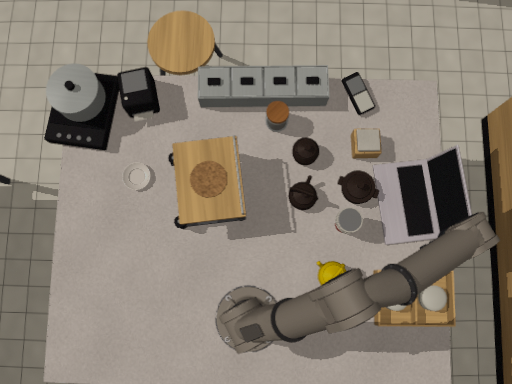

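Top view: the stand's shelf centre is near (209,180), and its front left knob is at (173,159). The dark spouted pot with the overhead handle is at (302,195), between the stew jar at (306,151) and the casserole at (357,187). I'll measure these from depth, and test whether the rows can lean the tool. Reaching past the workspace outward toward -y should tilt it the way the knob needs.

```bash
python3 - <<'E'
from h import *
d=np.load("top0.npy");W=cloud("top",d)
S=W[(W[...,2]>.175)&(W[...,2]<.2)&(W[...,0]>.25)&(W[...,0]<.7)&(W[...,1]>0)&(W[...,1]<.35)]
r=cv2.minAreaRect((S[:,:2]*1000).astype(np.float32));print("shelf",r,S[:,2].mean(),len(S))
for c in("top","side"):
    if c=="side": W=cloud("side",np.load("side0.npy"))
    for nm,x0,x1,y0,y1 in(("L",.53,.65,.22,.36),("R",.27,.42,.2,.36)):
        K=W[(W[...,2]>.06)&(W[...,2]<.1)&(W[...,0]>x0)&(W[...,0]<x1)&(W[...,1]>y0)&(W[...,1]<y1)]
        if len(K): print(c,nm,len(K),K.mean(0).round(3),K.min(0).round(3),K.max(0).round(3))
W=cloud("top",d)
P=W[(abs(W[...,0]-.46)<.1)&(abs(W[...,1]+.19)<.09)&(W[...,2]>.03)]
for a,b in((.03,.06),(.06,.085),(.085,.105),(.108,.14)):
    q=P[(P[:,2]>a)&(P[:,2]<b)]
    if len(q): print(a,len(q),q.mean(0).round(3),q.min(0).round(3),q.max(0).round(3))
m=bot.trace("pear_pot","top")
print([(x["at"],x["score"]) for x in m])
p=cv2.imread("pics/top0.png")[130:250,150:330];cv2.imwrite("pics/crop1.png",cv2.resize(p,None,fx=4.4,fy=4.4,interpolation=cv2.INTER_CUBIC))
E
python3 -m pendant '[[0.08,0,0,-0.04,0],[0.08,0,0,-0.04,0],[0.08,0,0,-0.04,0],[0.08,0,0,-0.04,0]]'
```

```text
shelf ((485.7343444824219, 143.42703247070312), (292.2787780761719, 231.1754608154297), 7.921137809753418) 0.1886583449554552 5163
top L 50 [0.584 0.296 0.083] [0.562 0.287 0.064] [0.607 0.307 0.092]
top R 67 [0.343 0.258 0.078] [0.327 0.233 0.068] [0.367 0.276 0.089]
side L 221 [0.578 0.295 0.077] [0.558 0.267 0.06 ] [0.603 0.313 0.085]
side R 220 [0.342 0.262 0.075] [0.321 0.232 0.06 ] [0.367 0.279 0.082]
0.03 157 [ 0.448 -0.193  0.05 ] [ 0.406 -0.249  0.031] [ 0.522 -0.146  0.06 ]
0.06 387 [ 0.458 -0.196  0.072] [ 0.41  -0.241  0.06 ] [ 0.532 -0.149  0.085]
0.085 33 [ 0.455 -0.194  0.094] [ 0.436 -0.246  0.086] [ 0.485 -0.147  0.105]
0.108 81 [ 0.458 -0.197  0.122] [ 0.441 -0.24   0.109] [ 0.476 -0.156  0.138]
[([301.5, 193.3], 0.94), ([328.0, 270.7], 0.92)]
t: 1.38
eef_pos: [0.2663, -0.6199, 0.5666]
tool_rot: [-0.0, 0.979, 0.201, -0.0]
contact_force: [1.0, -0.6, 0.7]
gripper_width: 0.934
grasp_force: 0.0
```

View pics/crop1.png

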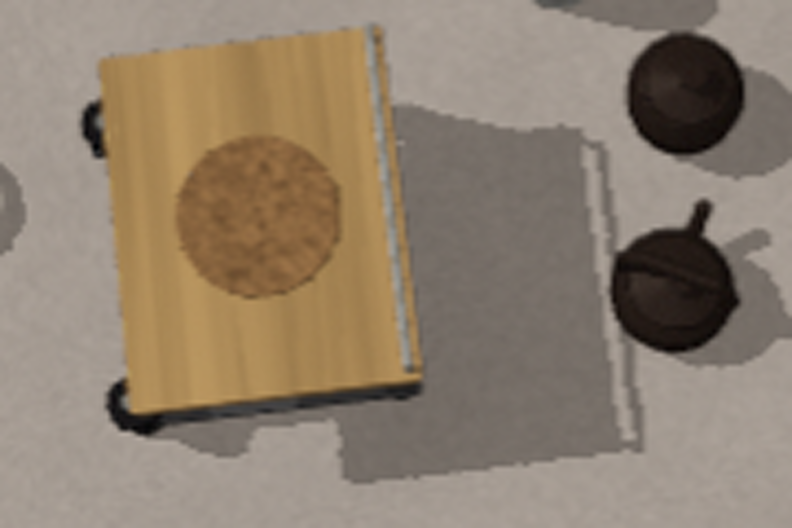

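The crop shows the spout pointing up and slightly right and the handle running across. That puts the pot at about (0.458,-0.197) in world coordinates. Next is the lean test at azimuth about -82°.

```bash
python3 -m pendant '[[0.08,-0.035,-0.005,0,0],[0.08,-0.035,-0.005,0,0],[0.08,-0.035,-0.005,0,0],[0.08,-0.035,-0.005,0,0],[0.08,-0.035,-0.005,0,0],[0.08,-0.010,0.038,0,0],[0.08,-0.010,0.038,0,0],[0.08,-0.010,0.038,0,0],[0.08,-0.010,0.038,0,0]]' && python3 -m pendant '[[0.08,-0.010,0.038,0,0],[0.08,-0.010,0.038,0,0],[0.08,-0.010,0.038,0,0],[0.08,-0.010,0.038,0,0]]'; python3 -c "
from h import *
p,r=pose();print(r.as_matrix().round(3));print(bot.get_obs()['q'])"
```

```text
t: 2.13
eef_pos: [0.1189, -0.8228, 0.5652]
tool_rot: [0.0, 0.98, 0.201, 0.0]
contact_force: [-0.2, -1.4, 0.6]
gripper_width: 0.938
grasp_force: 0.0
t: 2.47
eef_pos: [0.148, -0.8941, 0.5491]
tool_rot: [-0.009, 0.975, 0.222, -0.014]
contact_force: [2.2, 0.2, -1.5]
gripper_width: 0.937
grasp_force: 0.0
[[ 0.901  0.433 -0.032]
 [ 0.433 -0.901  0.011]
 [-0.024 -0.023 -0.999]]
[ 1.37679885  0.97381745 -0.23790353  0.35486909  0.23112735  1.84002024
  0.17683232]
```

```bash
python3 -m pendant '[[0.08,-0.010,0.038,0,0],[0.08,-0.010,0.038,0,0],[0.08,-0.010,0.038,0,0],[0.08,-0.010,0.038,0,0],[0.08,-0.010,0.038,0,0],[0.08,-0.010,0.038,0,0],[0.08,-0.010,0.038,0,0],[0.08,-0.010,0.038,0,0]]'; python3 -c "
from h import *
p,r=pose();print(r.as_matrix().round(3));print(bot.get_obs()['q'])"
```

```text
t: 3.13
eef_pos: [0.1797, -0.9216, 0.5111]
tool_rot: [0.023, 0.97, 0.242, -0.031]
contact_force: [0.4, 0.1, 0.9]
gripper_width: 0.938
grasp_force: 0.0
[[ 0.881  0.47  -0.049]
 [ 0.467 -0.882 -0.06 ]
 [-0.071  0.03  -0.997]]
[ 1.44935467  1.1355982  -1.40708015  0.24088496  1.37613615  1.91519698
  0.13626694]
```

```bash
python3 -m pendant '[[0.08,0,0,-0.04,0],[0.08,0,0,-0.04,0],[0.08,0,0,-0.04,0],[0.08,0,0,-0.04,0],[0.08,0,0,-0.04,0],[0.08,0,0,-0.04,0]]'; python3 -c "
from h import *
p,r=pose();print(r.as_matrix().round(3));print(bot.get_obs()['q'])"
```

```text
t: 3.63
eef_pos: [0.1815, -0.8624, 0.6437]
tool_rot: [0.037, 0.968, 0.248, -0.031]
contact_force: [0.3, 0.1, -0.6]
gripper_width: 0.942
grasp_force: 0.0
[[ 0.875  0.482 -0.041]
 [ 0.478 -0.874 -0.087]
 [-0.078  0.056 -0.995]]
[ 1.32153466  0.92407732 -0.30100964  0.24127947  0.33301844  1.9154179
  0.20172355]
```

The lean builds up and persists, so I'll push it further with combined outward and upward rows.

```bash
python3 -m pendant '[[0.08,-0.010,0.028,-0.029,0],[0.08,-0.010,0.028,-0.029,0],[0.08,-0.010,0.028,-0.029,0],[0.08,-0.010,0.028,-0.029,0],[0.08,-0.010,0.028,-0.029,0],[0.08,-0.010,0.028,-0.029,0],[0.08,-0.010,0.028,-0.029,0],[0.08,-0.010,0.028,-0.029,0],[0.08,-0.010,0.028,-0.029,0],[0.08,-0.010,0.028,-0.029,0],[0.08,-0.010,0.028,-0.029,0],[0.08,-0.010,0.028,-0.029,0]]'; python3 -c "
from h import *
p,r=pose();print(r.as_matrix().round(3));print(bot.get_obs()['q'])"
```

```text
t: 4.63
eef_pos: [0.1716, -0.7787, 0.8186]
tool_rot: [0.172, 0.952, 0.249, -0.044]
contact_force: [-0.4, 0.1, -0.0]
gripper_width: 0.933
grasp_force: 0.0
[[ 0.872  0.489  0.002]
 [ 0.459 -0.817 -0.349]
 [-0.169  0.306 -0.937]]
[ 1.4032188   0.74654941 -1.00637168  0.24173603  0.97950899  1.91529247
  0.15693923]
```

```bash
cat >> h.py <<'E'
def to(target,grasp=False):
    p,r=pose()
    if grasp: p=p+r.apply([0,0,.155])
    d=r.inv().apply(np.array(target)-p);print("tool delta",d.round(4),"n",np.linalg.norm(d).round(3))
def show():
    p,r=pose();o=bot.get_obs();print("tcp",p.round(4),"grasp",(p+r.apply([0,0,.155])).round(4));print(r.as_matrix().round(3));print("q",np.round(o["q"],2),"t",o["t"])
E
python3 -m pendant '[[0.08,-0.010,0.028,-0.029,0],[0.08,-0.010,0.028,-0.029,0],[0.08,-0.010,0.028,-0.029,0]]'; python3 -c "
from h import *
show();to([.6,-.3,.5])"
```

```text
t: 4.88
eef_pos: [0.1683, -0.75, 0.8627]
tool_rot: [0.207, 0.945, 0.248, -0.047]
contact_force: [0.6, -0.1, 0.0]
gripper_width: 0.936
grasp_force: 0.0
tcp [ 0.1683 -0.75    0.8627] grasp [ 0.1705 -0.8143  0.7216]
[[ 0.873  0.488  0.014]
 [ 0.449 -0.791 -0.414]
 [-0.191  0.368 -0.91 ]]
q [ 1.42  0.7  -1.14  0.24  1.1   1.92  0.15] t 4.8833
tool delta [ 0.6482 -0.2789  0.1498] n 0.721
```

```bash
python3 -m pendant '[[0.08,0.034,-0.0147,0.0079,0],[0.08,0.034,-0.0147,0.0079,0],[0.08,0.034,-0.0147,0.0079,0],[0.08,0.034,-0.0147,0.0079,0],[0.08,0.034,-0.0147,0.0079,0],[0.08,0.034,-0.0147,0.0079,0],[0.08,0.034,-0.0147,0.0079,0],[0.08,0.034,-0.0147,0.0079,0],[0.08,0.034,-0.0147,0.0079,0],[0.08,0.034,-0.0147,0.0079,0]]' >/dev/null
python3 -m pendant '[[0.08,0.034,-0.0147,0.0079,0],[0.08,0.034,-0.0147,0.0079,0],[0.08,0.034,-0.0147,0.0079,0],[0.08,0.034,-0.0147,0.0079,0],[0.08,0.034,-0.0147,0.0079,0],[0.08,0.034,-0.0147,0.0079,0],[0.08,0.034,-0.0147,0.0079,0],[0.08,0.034,-0.0147,0.0079,0],[0.08,0.034,-0.0147,0.0079,0]]' >/dev/null
python3 -c "
from h import *
show();to([.585,.42,.45])"
```

```text
tcp [ 0.5923 -0.3083  0.5026] grasp [ 0.594  -0.3723  0.3615]
[[ 0.873  0.487  0.011]
 [ 0.447 -0.793 -0.413]
 [-0.193  0.365 -0.911]]
q [ 1.06  0.62 -1.2   1.49  1.    1.49 -1.26] t 6.4667
tool delta [ 0.3296 -0.6005 -0.253 ] n 0.73
```

```bash
python3 -m pendant '[[0.08,0.0173,-0.0316,-0.0133,0],[0.08,0.0173,-0.0316,-0.0133,0],[0.08,0.0173,-0.0316,-0.0133,0],[0.08,0.0173,-0.0316,-0.0133,0],[0.08,0.0173,-0.0316,-0.0133,0],[0.08,0.0173,-0.0316,-0.0133,0],[0.08,0.0173,-0.0316,-0.0133,0],[0.08,0.0173,-0.0316,-0.0133,0],[0.08,0.0173,-0.0316,-0.0133,0],[0.08,0.0173,-0.0316,-0.0133,0]]' >/dev/null
python3 -m pendant '[[0.08,0.0173,-0.0316,-0.0133,0],[0.08,0.0173,-0.0316,-0.0133,0],[0.08,0.0173,-0.0316,-0.0133,0],[0.08,0.0173,-0.0316,-0.0133,0],[0.08,0.0173,-0.0316,-0.0133,0],[0.08,0.0173,-0.0316,-0.0133,0],[0.08,0.0173,-0.0316,-0.0133,0],[0.08,0.0173,-0.0316,-0.0133,0],[0.08,0.0173,-0.0316,-0.0133,0]]' >/dev/null
python3 -c "
from h import *
show()
K=np.array([.583,.287,.066]);p,r=pose();z=r.as_matrix()[:,2];to(K-.155*z-.08*z)"
```

```text
tcp [0.5824 0.4194 0.4494] grasp [0.5838 0.3552 0.3083]
[[ 0.873  0.488  0.009]
 [ 0.447 -0.793 -0.414]
 [-0.195  0.365 -0.91 ]]
q [-0.21  0.82 -1.08  1.24  0.86  1.86 -2.25] t 8.05
tool delta [ 0.016  -0.0347  0.1688] n 0.173
```

```bash
python3 -m pendant '[[0.085,0,0,0.006,7.1],[0.085,0,0,0.006,7.1],[0.085,0,0,0.006,7.1],[0.085,0,0,0.006,7.1],[0.085,0,0,0.006,7.1],[0.085,0,0,0.006,7.1],[0.085,0,0,0.006,7.1],[0.085,0,0,0.006,7.1],[0.085,0,0,0.006,7.1],[0.085,0,0,0.006,7.1],[0.085,0,0,0.006,7.1],[0.085,0,0,0.006,7.1]]' >/dev/null
python3 - <<'E'
from h import *
show()
p,d=bot.read_camera("side");np.save("side1.npy",d);cv2.imwrite("pics/side1.png",cv2.resize(p[130:330,110:350],None,fx=3,fy=3))
for n,z in(("screw_left_grip",.063),("sole_front_left",.003),("mat",.192)): print(n,[(x["at"],round(x["score"],2),px2w("side",x["at"],z=z).round(3).tolist()) for x in bot.pinpoint(n,"side")][:3])
K=np.array([.583,.287,.066]);p,r=pose();z=r.as_matrix()[:,2];to(K-.155*z-.07*z)
E
```

```text
tcp [0.5791 0.4016 0.377 ] grasp [0.5763 0.3326 0.2382]
[[ 0.826 -0.563 -0.018]
 [-0.511 -0.735 -0.445]
 [ 0.238  0.377 -0.895]]
q [-0.88  0.64  0.19  1.4   0.22  1.43 -2.95] t 9.05
screw_left_grip [([225.0, 261.4], 0.75, [0.476, 0.263, 0.063]), ([186.7, 260.0], 0.66, [0.581, 0.285, 0.063]), ([272.8, 284.1], 0.38, [0.327, 0.323, 0.063])]
sole_front_left [([236.1, 202.5], 0.67, [0.575, -0.16, 0.003]), ([187.7, 279.9], 0.61, [0.578, 0.297, 0.003])]
mat [([226.2, 193.5], 0.75, [0.517, 0.113, 0.192]), ([236.4, 204.5], 0.72, [0.469, 0.167, 0.192])]
tool delta [-0.0114 -0.0352  0.1037] n 0.11
```

View pics/side1.png

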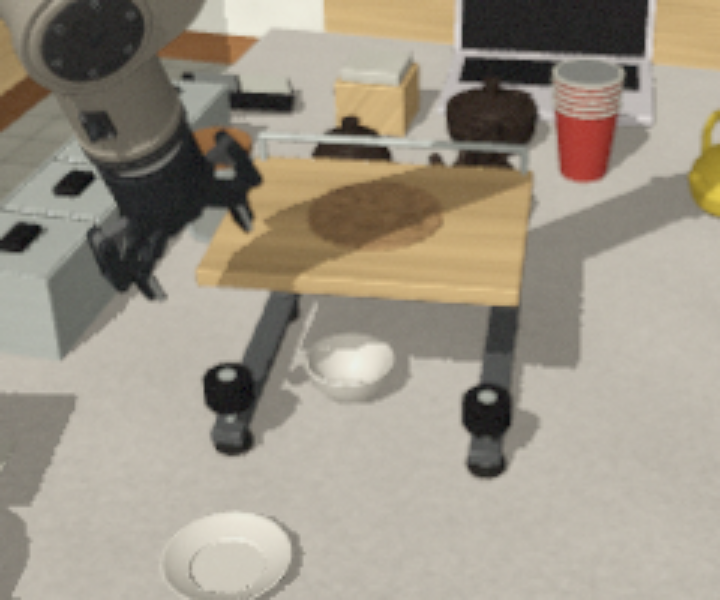

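Crop: the left knob is at crop (228,388), the right one at (487,410), and the gripper is leaning over the left end of the shelf. Positive yaw ran joint 7 to its limit, so I'll unwind the other way. That also gives the ratchet room for clockwise strokes.

```bash
python3 -m pendant '[[0.085,0,0,0,-7],[0.085,0,0,0,-7],[0.085,0,0,0,-7],[0.085,0,0,0,-7],[0.085,0,0,0,-7],[0.085,0,0,0,-7],[0.085,0,0,0,-7],[0.085,0,0,0,-7],[0.085,0,0,0,-7],[0.085,0,0,0,-7],[0.085,0,0,0,-7],[0.085,0,0,0,-7]]' >/dev/null
python3 -m pendant '[[0.085,0,0,0,-7],[0.085,0,0,0,-7],[0.085,0,0,0,-7],[0.085,0,0,0,-7],[0.085,0,0,0,-7],[0.085,0,0,0,-7],[0.085,0,0,0,-7],[0.085,0,0,0,-7],[0.085,0,0,0,-7],[0.085,0,0,0,-7],[0.085,0,0,0,-7]]' >/dev/null
python3 - <<'E'
from h import *
show()
K=np.array([.582,.287,.066]);p,r=pose();z=r.as_matrix()[:,2];to(K-.155*z-.06*z)
E
```

```text
tcp [0.5799 0.401  0.3773] grasp [0.5771 0.332  0.2385]
[[-0.607  0.795 -0.018]
 [ 0.717  0.537 -0.445]
 [-0.344 -0.283 -0.895]]
q [-0.5   0.67 -0.42  1.37  0.53  1.56 -0.36] t 11.1667
tool delta [0.024  0.0286 0.1144] n 0.12
```

```bash
python3 -m pendant '[[0.085,0.0048,0.0057,0.0229,0],[0.085,0.0048,0.0057,0.0229,0],[0.085,0.0048,0.0057,0.0229,0],[0.085,0.0048,0.0057,0.0229,0],[0.085,0.0048,0.0057,0.0229,0],[0.085,0,0,0,5],[0.085,0,0,0,0]]' | grep force
python3 - <<'E'
from h import *
show()
to([.582,.289,.069],True)
p,d=bot.read_camera("side");W=cloud("side",d)
K=W[(W[...,2]>.06)&(W[...,2]<.1)&(W[...,0]>.54)&(W[...,0]<.62)&(W[...,1]>.24)&(W[...,1]<.33)]
print(len(K),K.mean(0),K.min(0),K.max(0))
E
```

```text
contact_force: [0.1, 1.2, 1.7]
grasp_force: 0.0
tcp [0.5862 0.3814 0.2564] grasp [0.5828 0.3122 0.1178]
[[-0.528  0.849 -0.021]
 [ 0.765  0.464 -0.447]
 [-0.37  -0.252 -0.894]]
q [-0.5   0.78 -0.38  1.47  0.57  1.36 -0.51] t 11.75
tool delta [0.0008 0.0008 0.054 ] n 0.054
220 [0.57845886 0.29507016 0.07654628] [0.55795827 0.26711796 0.06020655] [0.60285736 0.31528647 0.08447969]
```

```bash
python3 -m pendant '[[0.085,0,0,0.018,0],[0.085,0,0,0.018,0],[0.085,0,0,0.014,0],[0.085,0,0,0.004,0],[0.085,0,0,0,0]]'
python3 - <<'E'
from h import *
to([.582,.289,.069],True)
p,d=bot.read_camera("side");cv2.imwrite("pics/side2.png",cv2.resize(p[150:310,120:320],None,fx=4,fy=3.7))
E
```

```text
t: 12.22
eef_pos: [0.5854, 0.3571, 0.2085]
tool_rot: [0.104, 0.474, 0.85, -0.207]
contact_force: [-0.7, -0.6, 0.2]
gripper_width: 0.996
grasp_force: 0.0
tool delta [0.0018 0.0006 0.0002] n 0.002
```

View pics/side2.png

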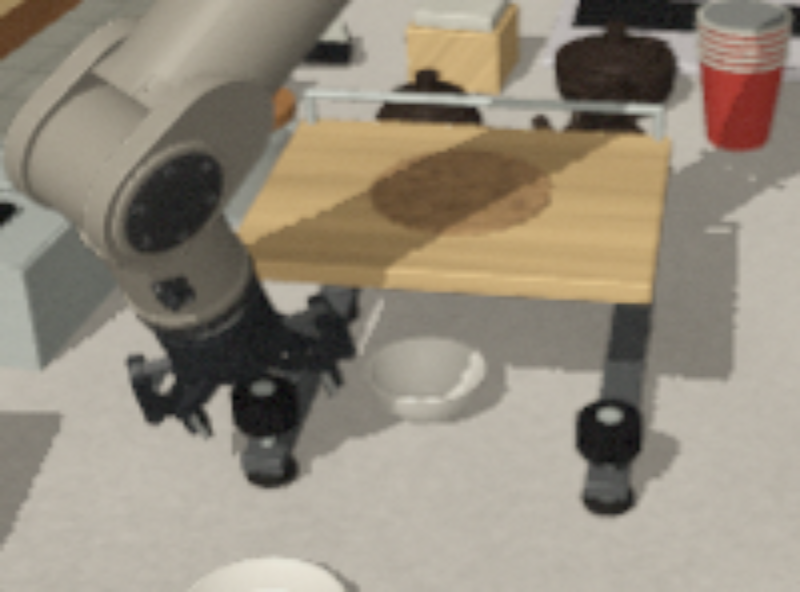

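The fingers straddle the left knob: tips at crop (200,428) and (335,378), knob midway at (263,405). Closing now.

```bash
python3 -m pendant '[[0.03,0,0,0,0],[0.03,0,0,0,0],[0.03,0,0,0,0],[0.03,0,0,0,0],[0.03,0,0,0,0],[0.03,0,0,0,0],[0.03,0,0,0,0]]' 30
python3 -m pendant '[[0.03,0,0,0,7],[0.03,0,0,0,7],[0.03,0,0,0,7],[0.03,0,0,0,7]]'
python3 -m pendant '[[0.03,0,0,0,7],[0.03,0,0,0,7],[0.03,0,0,0,7],[0.03,0,0,0,7],[0.03,0,0,0,0]]'
python3 -c "
from h import *
show()"
```

```text
t: 12.85
eef_pos: [0.5859, 0.3589, 0.2099]
tool_rot: [0.105, 0.474, 0.85, -0.204]
contact_force: [4.7, 4.1, 4.7]
gripper_width: 0.556
grasp_force: 30.8
t: 13.18
eef_pos: [0.5854, 0.3588, 0.2084]
tool_rot: [0.151, 0.667, 0.708, -0.173]
contact_force: [3.8, 3.2, -2.1]
gripper_width: 0.517
grasp_force: 30.3
t: 13.6
eef_pos: [0.5824, 0.3604, 0.2076]
tool_rot: [0.187, 0.818, 0.527, -0.134]
contact_force: [-1.0, 6.2, 0.2]
gripper_width: 0.508
grasp_force: 54.5
tcp [0.5824 0.3604 0.2076] grasp [0.5789 0.2911 0.069 ]
[[ 0.409  0.912 -0.023]
 [ 0.812 -0.375 -0.447]
 [-0.416  0.164 -0.894]]
q [-0.62  0.79 -0.15  1.54  0.46  1.21 -1.42] t 13.6
```

The stroke worked. Before continuing I'll estimate how many turns are needed from the height difference of the knob tops in the first depth images.

Run:
```python
from h import *
for c in("side","top"):
    W=cloud(c,np.load(f"{c}0.npy"))
    for nm,x,y in(("L",.581,.289),("R",.344,.256)):
        m=(np.hypot(W[...,0]-x,W[...,1]-y)<.02)&(W[...,2]>.068)&(W[...,2]<.1)
        z=W[m][:,2];print(c,nm,len(z),np.sort(z*1000).round(1)[::4])
    # floor flatness nearby, shelf height at corners
    for x,y in((.62,.33),(.55,.35),(.36,.33),(.30,.28),(.45,.33)):
        m=(np.hypot(W[...,0]-x,W[...,1]-y)<.02);print("floor",x,y,np.nanmedian(W[m][:,2]).round(4),np.nanstd(W[m][:,2]).round(4))
    C=np.array([.481,.145]);ux=np.array([.138,-.99]);uy=np.array([.99,.138])
    for a,b in((-.09,.11),(-.09,-.11),(.07,.11),(.07,-.11)):
        q=C+a*ux+b*uy;m=(np.hypot(W[...,0]-q[0],W[...,1]-q[1])<.022)&(W[...,2]>.17);print("shelf",a,b,np.median(W[m][:,2]).round(4),m.sum())
```

```text
side L 112 [68.7 70.9 76.3 76.7 79.4 79.8 80.1 80.2 80.4 80.5 80.7 80.9 81.  81.1
 81.2 81.4 81.6 81.8 81.9 82.1 82.2 82.4 82.6 82.7 82.9 83.1 83.6 83.8]
side R 116 [68.2 71.7 75.3 76.7 76.9 77.4 77.8 78.  78.2 78.2 78.4 78.5 78.7 78.8
 78.9 79.  79.1 79.2 79.3 79.7 79.8 79.9 80.  80.2 80.3 80.3 80.9 81.5
 81.6]
floor 0.62 0.33 0.0008 0.0015
floor 0.55 0.35 0.0003 0.0016
floor 0.36 0.33 0.0003 0.0015
floor 0.3 0.28 0.0008 0.0016
floor 0.45 0.33 0.0005 0.0015
shelf -0.09 0.11 0.1866 109
shelf -0.09 -0.11 0.1869 115
shelf 0.07 0.11 0.1867 80
shelf 0.07 -0.11 0.1866 85
top L 44 [74.4 77.7 79.7 80.1 81.  82.2 83.7 84.9 85.5 86.9 90.5]
top R 55 [70.3 72.8 73.8 74.9 75.6 77.  77.6 78.4 78.9 80.2 82.1 83.  84.1 84.8]
floor 0.62 0.33 -0.0007 0.0048
floor 0.55 0.35 0.0003 0.0055
floor 0.36 0.33 -0.0003 0.0047
floor 0.3 0.28 -0.0004 0.0051
floor 0.45 0.33 -0.0006 0.0051
shelf -0.09 0.11 0.1881 121
shelf -0.09 -0.11 0.1876 131
shelf 0.07 0.11 0.1887 116
shelf 0.07 -0.11 0.1877 126
```

The left knob top sits about 2.6 mm above the right one with the stand level, so about 2.7 rad in total. About 0.9 rad is done. I'll do one more stroke, then release and measure.

```bash
cat > kn.py <<'E'
from h import *
ds=[]
for i in range(4):
    p,d=bot.read_camera("side");ds.append(d)
d=np.nanmedian(np.where(np.array(ds)>0,ds,np.nan),0);W=cloud("side",np.nan_to_num(d))
for nm,x,y in(("L",.581,.289),("R",.344,.256)):
    m=(np.hypot(W[...,0]-x,W[...,1]-y)<.02)&(W[...,2]>.07)&(W[...,2]<.09)
    z=np.sort(W[m][:,2]*1000);print(nm,len(z),"med",np.median(z).round(2),"p75",np.percentile(z,75).round(2),"top60",z[-70:-10].mean().round(2))
C=np.array([.481,.145]);ux=np.array([.138,-.99]);uy=np.array([.99,.138])
for a,b in((-.09,.11),(-.09,-.11),(.07,.11),(.07,-.11)):
    q=C+a*ux+b*uy;m=(np.hypot(W[...,0]-q[0],W[...,1]-q[1])<.022)&(W[...,2]>.17);print("shelf",a,b,np.median(W[m][:,2]).round(4),m.sum())
show()
E
python3 -m pendant '[[0.075,0,0,0,0],[0.075,0,0,0,0],[0.075,0,0,0,0],[0.075,0,0,0,-7],[0.075,0,0,0,-7],[0.075,0,0,0,-7],[0.075,0,0,0,-7],[0.075,0,0,0,-7],[0.075,0,0,0,-7],[0.075,0,0,0,-7],[0.075,0,0,0,-7],[0.075,0,0,0,0]]' | grep force
python3 kn.py
```

```text
contact_force: [0.0, -0.9, 0.0]
grasp_force: 0.0
L 96 med 80.72 p75 81.47 top60 81.04
R 123 med 78.56 p75 79.16 top60 79.05
shelf -0.09 0.11 0.1865 107
shelf -0.09 -0.11 0.6445 1079
shelf 0.07 0.11 0.1866 74
shelf 0.07 -0.11 0.1871 84
tcp [0.5852 0.3575 0.2085] grasp [0.5824 0.2877 0.0701]
[[-0.526  0.85  -0.018]
 [ 0.764  0.463 -0.45 ]
 [-0.374 -0.251 -0.893]]
q [-0.48  0.81 -0.36  1.53  0.6   1.27 -0.54] t 14.8kn.py:5: RuntimeWarning: All-NaN slice encountered
  d=np.nanmedian(np.where(np.array(ds)>0,ds,np.nan),0);W=cloud("side",np.nan_to_num(d))
```

```bash
python3 -m pendant '[[0.03,0,0,0,0],[0.03,0,0,0,0],[0.03,0,0,0,0],[0.03,0,0,0,0],[0.03,0,0,0,0],[0.03,0,0,0,0]]' 30 | grep -E "force|width"
python3 -m pendant '[[0.03,0,0,0,7],[0.03,0,0,0,7],[0.03,0,0,0,7],[0.03,0,0,0,7],[0.03,0,0,0,7],[0.03,0,0,0,7],[0.03,0,0,0,7],[0.03,0,0,0,7],[0.03,0,0,0,0]]' | grep -E "force|width"
python3 -m pendant '[[0.075,0,0,0,0],[0.075,0,0,0,0],[0.075,0,0,0,0],[0.075,0,0,0,-7],[0.075,0,0,0,-7],[0.075,0,0,0,-7],[0.075,0,0,0,-7],[0.075,0,0,0,-7],[0.075,0,0,0,-7],[0.075,0,0,0,-7],[0.075,0,0,0,-7],[0.075,0,0,0,0]]' | grep force
python3 -W ignore kn.py
```

```text
contact_force: [0.3, 1.0, 2.4]
gripper_width: 0.551
grasp_force: 30.4
contact_force: [-15.9, 1.0, 18.3]
gripper_width: 0.507
grasp_force: 59.5
contact_force: [-0.3, -0.8, 0.4]
grasp_force: 0.0
L 98 med 80.16 p75 80.68 top60 80.36
R 119 med 78.73 p75 79.38 top60 79.25
shelf -0.09 0.11 0.1868 106
shelf -0.09 -0.11 0.6445 1074
shelf 0.07 0.11 0.1868 78
shelf 0.07 -0.11 0.1869 81
tcp [0.5854 0.3576 0.2085] grasp [0.5826 0.2879 0.0701]
[[-0.526  0.85  -0.018]
 [ 0.764  0.463 -0.45 ]
 [-0.374 -0.25  -0.893]]
q [-0.48  0.81 -0.36  1.53  0.6   1.28 -0.54] t 17.25
```

```bash
python3 -m pendant '[[0.03,0,0,0,0],[0.03,0,0,0,0],[0.03,0,0,0,0],[0.03,0,0,0,0],[0.03,0,0,0,0],[0.03,0,0,0,0]]' 30 | grep -E "force|width"
python3 -m pendant '[[0.03,0,0,0,7],[0.03,0,0,0,7],[0.03,0,0,0,7],[0.03,0,0,0,7],[0.03,0,0,0,7],[0.03,0,0,0,7],[0.03,0,0,0,7],[0.03,0,0,0,7],[0.03,0,0,0,0]]' | grep -E "force|width"
python3 -m pendant '[[0.075,0,0,0,0],[0.075,0,0,0,0],[0.075,0,0,0,0],[0.075,0,0,0,-7],[0.075,0,0,0,-7],[0.075,0,0,0,-7],[0.075,0,0,0,-7],[0.075,0,0,0,-7],[0.075,0,0,0,-7],[0.075,0,0,0,-7],[0.075,0,0,0,-7],[0.075,0,0,0,0]]' | grep force
python3 -W ignore kn.py; python3 -W ignore kn.py|head -2
```

```text
contact_force: [-0.5, 1.7, 3.9]
gripper_width: 0.547
grasp_force: 30.4
contact_force: [-16.9, 1.1, 20.4]
gripper_width: 0.508
grasp_force: 64.1
contact_force: [0.5, 0.1, -0.0]
grasp_force: 0.0
L 93 med 79.35 p75 80.15 top60 79.65
R 115 med 78.63 p75 79.39 top60 79.09
shelf -0.09 0.11 0.1866 106
shelf -0.09 -0.11 0.6451 1048
shelf 0.07 0.11 0.1868 77
shelf 0.07 -0.11 0.1869 81
tcp [0.5854 0.3576 0.2085] grasp [0.5826 0.2879 0.07  ]
[[-0.526  0.85  -0.018]
 [ 0.764  0.463 -0.45 ]
 [-0.374 -0.25  -0.893]]
q [-0.48  0.81 -0.36  1.53  0.6   1.28 -0.54] t 19.7
L 95 med 79.33 p75 80.02 top60 79.6
R 118 med 78.67 p75 79.23 top60 79.05
```

```bash
python3 -m pendant '[[0.03,0,0,0,0],[0.03,0,0,0,0],[0.03,0,0,0,0],[0.03,0,0,0,0],[0.03,0,0,0,0],[0.03,0,0,0,0]]' 30 | grep -E "force|width"
python3 -m pendant '[[0.03,0,0,0,7],[0.03,0,0,0,7],[0.03,0,0,0,7],[0.03,0,0,0,7],[0.03,0,0,0,7],[0.03,0,0,0,7],[0.03,0,0,0,0]]' | grep -E "force|width"
python3 -m pendant '[[0.08,0,0,0,0],[0.08,0,0,0,0],[0.08,0,0,0,0],[0.08,0,0,0,-7],[0.08,0,0,0,-7],[0.08,0,0,0,-7],[0.08,0,0,0,-7],[0.08,0,0,0,-7],[0.08,0,0,0,-7],[0.08,0,0,0,0]]' | grep force
python3 -W ignore kn.py; python3 -W ignore kn.py|head -2
```

```text
contact_force: [0.4, 0.3, 3.9]
gripper_width: 0.555
grasp_force: 30.4
contact_force: [-8.9, -0.5, 8.6]
gripper_width: 0.508
grasp_force: 35.7
contact_force: [-0.9, -0.7, -0.0]
grasp_force: 0.0
L 93 med 78.89 p75 79.35 top60 79.04
R 119 med 78.76 p75 79.23 top60 79.14
shelf -0.09 0.11 0.1867 107
shelf -0.09 -0.11 0.6463 1041
shelf 0.07 0.11 0.1866 79
shelf 0.07 -0.11 0.1869 79
tcp [0.5854 0.3576 0.2085] grasp [0.5827 0.2879 0.0701]
[[-0.526  0.85  -0.018]
 [ 0.764  0.463 -0.45 ]
 [-0.374 -0.25  -0.893]]
q [-0.48  0.81 -0.36  1.53  0.6   1.28 -0.54] t 22.0167
L 94 med 78.82 p75 79.38 top60 79.0
R 116 med 78.75 p75 79.32 top60 79.12
```

The left and right knob tops now agree to about 0.1 mm and the shelf is level. I'll back off along the lean and head for the pot.

```bash
python3 -m pendant '[[0.085,0,0,0,0],[0.085,0,0,-0.02,0],[0.085,0,0,-0.03,0],[0.085,0,0,-0.04,0],[0.085,0,0,-0.04,0],[0.085,0,0,-0.04,0],[0.085,0,0,-0.04,0],[0.085,0,0,-0.04,0],[0.085,0,0,-0.03,0]]' | grep force
python3 - <<'E'
from h import *
show()
p,d=bot.read_camera("top");np.save("top1.npy",d);cv2.imwrite("pics/top1.png",p)
to([.48,-.127,.47])
print([(x["at"],round(x["score"],2),px2w("top",x["at"],z=.119).round(3).tolist()) for x in bot.pinpoint("pear_pot_handle","top")][:4])
for i in range(2):
    W=cloud("top",np.load(f"top{i}.npy"));q=W[(abs(W[...,0]-.46)<.1)&(abs(W[...,1]+.19)<.09)&(W[...,2]>.104)];q=q[q[:,2]<.15]
    u=np.linalg.svd(q[:,:2]-q[:,:2].mean(0))[2][0];print(len(q),q.mean(0).round(3),(q.min(0)+q.max(0))/2,u.round(3))
E
```

```text
contact_force: [0.5, 0.7, -0.3]
grasp_force: 0.0
tcp [0.5896 0.4852 0.4625] grasp [0.5871 0.4158 0.3238]
[[-0.528  0.849 -0.016]
 [ 0.763  0.467 -0.447]
 [-0.372 -0.248 -0.894]]
q [-0.63  0.72 -0.39  1.07  0.51  1.78 -0.42] t 22.9667
tool delta [-0.4132 -0.3819  0.2705] n 0.624
[([332.2, 279.0], 0.88, [0.149, -0.295, 0.119]), ([302.8, 190.4], 0.56, [0.463, -0.192, 0.119])]
84 [ 0.458 -0.195  0.122] [ 0.45876647 -0.19515293  0.12130322] [-0.343 -0.939]
82 [ 0.458 -0.196  0.121] [ 0.45728931 -0.1964379   0.11959064] [-0.353 -0.936]
```

```bash
python3 -m pendant '[[0.085,-0.0258,-0.0239,0.0169,0],[0.085,-0.0258,-0.0239,0.0169,0],[0.085,-0.0258,-0.0239,0.0169,0],[0.085,-0.0258,-0.0239,0.0169,0],[0.085,-0.0258,-0.0239,0.0169,0],[0.085,-0.0258,-0.0239,0.0169,0],[0.085,-0.0258,-0.0239,0.0169,0],[0.085,-0.0258,-0.0239,0.0169,0]]' | grep force
python3 -m pendant '[[0.085,-0.0258,-0.0239,0.0169,0],[0.085,-0.0258,-0.0239,0.0169,0],[0.085,-0.0258,-0.0239,0.0169,0],[0.085,-0.0258,-0.0239,0.0169,0],[0.085,-0.0258,-0.0239,0.0169,0],[0.085,-0.0258,-0.0239,0.0169,0],[0.085,-0.0258,-0.0239,0.0169,0],[0.085,-0.0258,-0.0239,0.0169,0]]' | grep force
python3 -m pendant '[[0.085,0,0,0,7],[0.085,0,0,0,7],[0.085,0,0,0,7],[0.085,0,0,0,7],[0.085,0,0,0,7],[0.085,0,0,0,7],[0.085,0,0,0,7],[0.085,0,0,0,0]]' | grep force
python3 - <<'E'
from h import *
show();to([.458,-.196,.119],True)
E
```

```text
contact_force: [0.8, -0.1, 0.0]
grasp_force: 0.0
contact_force: [-0.0, 0.2, -0.2]
grasp_force: 0.0
contact_force: [-0.5, -0.2, -0.0]
grasp_force: 0.0
tcp [ 0.4787 -0.1308  0.4668] grasp [ 0.4757 -0.2005  0.3284]
[[ 0.298  0.954 -0.019]
 [ 0.85  -0.274 -0.45 ]
 [-0.434  0.118 -0.893]]
q [ 0.12  0.12 -0.13  1.93  0.53  1.17 -0.55] t 25.0667
tool delta [ 0.0895 -0.0428  0.1853] n 0.21
```

```bash
python3 -m pendant '[[0.085,0.0128,-0.0071,0.026,0],[0.085,0.0128,-0.0071,0.026,0],[0.085,0.0128,-0.0071,0.026,0],[0.085,0.0128,-0.0071,0.026,0],[0.085,0.0128,-0.0071,0.026,0],[0.085,0,0,0,4],[0.085,0,0,0,0]]' | grep force
python3 - <<'E'
from h import *
show();to([.458,-.196,.12],True)
p,d=bot.read_camera("side")
print([(x["at"],round(x["score"],2),px2w("side",x["at"],z=.119).round(3).tolist()) for x in bot.pinpoint("pear_pot_handle","side")][:4])
p,d=bot.read_camera("top")
cv2.imwrite("pics/top2.png",cv2.resize(p[130:250,230:390],None,fx=4.5,fy=4.5))
E
```

```text
contact_force: [0.2, 0.5, 1.4]
grasp_force: 0.0
tcp [ 0.4605 -0.1251  0.3175] grasp [ 0.4571 -0.1947  0.1791]
[[ 0.357  0.934 -0.022]
 [ 0.831 -0.328 -0.45 ]
 [-0.427  0.142 -0.893]]
q [ 0.09  0.28 -0.12  2.13  0.66  0.89 -0.86] t 25.65
tool delta [ 0.0245 -0.0072  0.0533] n 0.059
[([355.5, 173.3], 0.61, [0.159, -0.278, 0.119]), ([271.8, 173.7], 0.48, [0.45, -0.198, 0.119])]
```

View pics/top2.png

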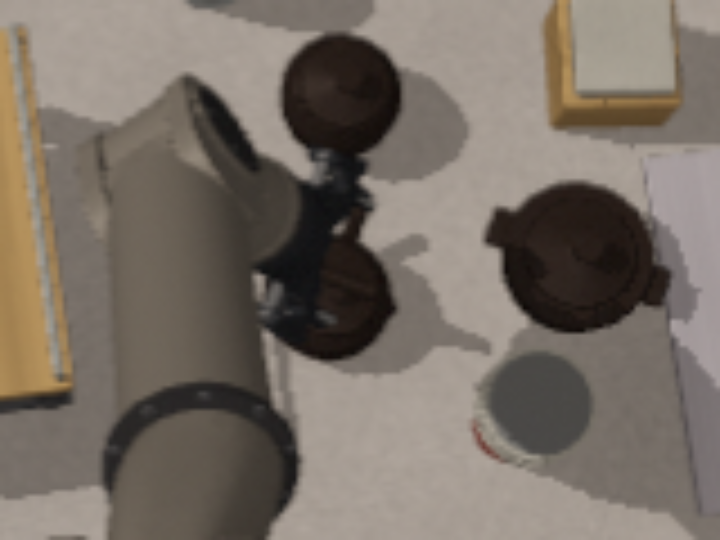

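The gripper straddles the handle. Its fingers are at crop (340,175) and (290,305), and there's room to the stew jar at (340,95).

```bash
python3 -m pendant '[[0.055,0,0,0,0],[0.055,0,0,0,0],[0.055,0.0061,-0.0018,0.0133,0],[0.055,0.0061,-0.0018,0.0133,0],[0.055,0.0061,-0.0018,0.0133,0],[0.055,0.0061,-0.0018,0.0133,0],[0.055,0,0,0,0]]' | grep force
python3 -c "
from h import *
to([.458,-.196,.12],True)"
python3 -m pendant '[[0,0,0,0,0],[0,0,0,0,0],[0,0,0,0,0],[0,0,0,0,0],[0,0,0,0,0],[0,0,0,0,0],[0,0,0,0,0],[0,0,0,0,0]]' 70
python3 -c "
from h import *
show();to([.458,-.196,.15],True)"
```

```text
contact_force: [-0.8, -0.4, 0.3]
grasp_force: 0.0
tool delta [-0.0003 -0.0011  0.0005] n 0.001
t: 27.05
eef_pos: [0.4631, -0.1264, 0.2615]
tool_rot: [0.186, 0.803, 0.549, -0.138]
contact_force: [-2.4, 1.3, 7.1]
gripper_width: 0.114
grasp_force: 68.3
tcp [ 0.4631 -0.1264  0.2615] grasp [ 0.4605 -0.1962  0.1231]
[[ 0.36   0.933 -0.017]
 [ 0.83  -0.329 -0.451]
 [-0.426  0.148 -0.893]]
q [ 0.07  0.38 -0.09  2.16  0.75  0.78 -0.99] t 27.05
tool delta [-0.0121  0.0016 -0.024 ] n 0.027
```

```bash
python3 -m pendant '[[0,-0.0043,0.0015,-0.009,0],[0,-0.0085,0.003,-0.0179,0],[0,-0.0149,0.0052,-0.0313,0],[0,-0.0149,0.0052,-0.0313,0],[0,-0.0149,0.0052,-0.0313,0],[0,-0.0149,0.0052,-0.0313,0],[0,-0.0149,0.0052,-0.0313,0],[0,-0.0149,0.0052,-0.0313,0],[0,-0.0128,0.0044,-0.0268,0],[0,-0.0085,0.003,-0.0179,0],[0,-0.0043,0.0015,-0.009,0],[0,0,0,0,0]]'
python3 - <<'E'
from h import *
show()
p,d=bot.read_camera("side");cv2.imwrite("pics/side3.png",cv2.resize(p[30:270,150:390],None,fx=2.5,fy=2.5))
p,d=bot.read_camera("top");W=cloud("top",d)
# mat centre by colour (darker brown) on shelf
S=(abs(W[...,2]-.19)<.012)&(abs(W[...,0]-.48)<.13)&(abs(W[...,1]-.145)<.1)
g=cv2.GaussianBlur(p,(3,3),0)[...,1].astype(float);th=cv2.threshold(g[S].astype(np.uint8).reshape(-1,1),0,255,cv2.THRESH_OTSU)[0]
m=S&(g<th);q=W[m];print("mat",m.sum(),q.mean(0).round(4),(np.percentile(q,1,0)+np.percentile(q,99,0))/2,np.percentile(q,99,0)-np.percentile(q,1,0))
for c in("side","top"): print([(x["at"],round(x["score"],2),px2w(c,x["at"],z=.192).round(3).tolist()) for x in bot.pinpoint("mat",c)][:2])
E
```

```text
t: 28.05
eef_pos: [0.4631, -0.1262, 0.5632]
tool_rot: [0.187, 0.804, 0.549, -0.136]
contact_force: [0.3, 0.4, -4.5]
gripper_width: 0.116
grasp_force: 68.8
tcp [ 0.4631 -0.1262  0.5632] grasp [ 0.4609 -0.1959  0.4248]
[[ 0.361  0.932 -0.014]
 [ 0.831 -0.328 -0.449]
 [-0.424  0.15  -0.893]]
q [ 0.12  0.03 -0.13  1.82  0.48  1.35 -0.51] t 28.05
mat 1112 [0.4817 0.1417 0.1918] [0.48219089 0.14114129 0.19121461] [0.12467995 0.12566601 0.01832016]
[([236.9, 202.0], 0.65, [0.472, 0.153, 0.192])]
[([206.3, 180.9], 0.57, [0.476, 0.15, 0.192])]
```

View pics/side3.png

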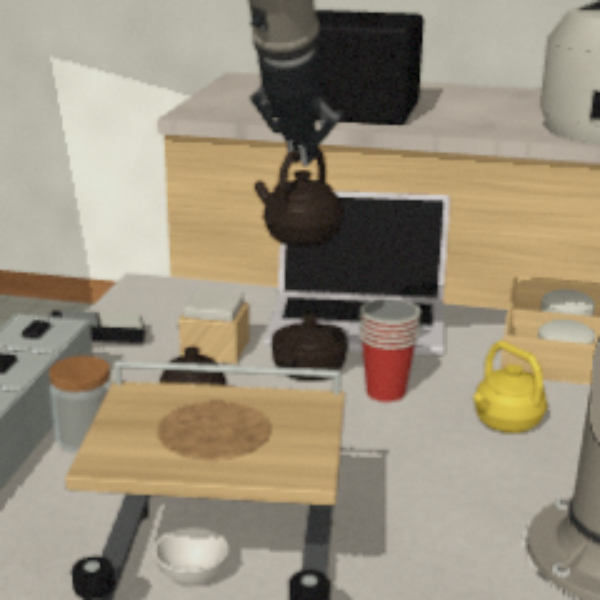

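The pot hangs upright at crop (303,210) and everything else is in place. The mat is at about (0.482,0.143). Carrying the pot over.

```bash
python3 -m pendant '[[0,0.010,-0.0031,-0.0053,0],[0,0.020,-0.0062,-0.0105,0],[0,0.029,-0.009,-0.01525,0],[0,0.029,-0.009,-0.01525,0],[0,0.029,-0.009,-0.01525,0],[0,0.029,-0.009,-0.01525,0],[0,0.029,-0.009,-0.01525,0],[0,0.029,-0.009,-0.01525,0],[0,0.029,-0.009,-0.01525,0],[0,0.029,-0.009,-0.01525,0],[0,0.019,-0.0059,-0.010,0],[0,0.009,-0.0028,-0.0047,0]]'
python3 -m pendant '[[0,0,0,0,0],[0,0,0,0,0],[0,0,0,0,0]]' | grep force
python3 - <<'E'
from h import *
show()
p,d=bot.read_camera("side");np.save("side4.npy",d);W=cloud("side",d);cv2.imwrite("pics/side4.png",cv2.resize(p[60:300,130:370],None,fx=2.5,fy=2.5))
q,r=pose();g=q+r.apply([0,0,.155])
P=W[(np.hypot(W[...,0]-g[0],W[...,1]-g[1])<.07)&(W[...,2]>.25)&(W[...,2]<g[2]-.02)]
print(len(P),P[:,2].min(),np.percentile(P[:,2],1))
for a in(.31,.33,.35,.37):
    s=P[abs(P[:,2]-a)<.006];print(a,len(s),s.min(0).round(3),s.max(0).round(3))
for c in("side",): print([(x["at"],round(x["score"],2),px2w(c,x["at"],z=g[2]-.1231).round(3).tolist()) for x in bot.pinpoint("pear_pot",c)][:3])
to([.4835,.143,.319],True)
E
```

```text
t: 29.25
eef_pos: [0.4854, 0.2175, 0.5592]
tool_rot: [0.185, 0.802, 0.552, -0.138]
contact_force: [0.3, -1.4, -5.7]
gripper_width: 0.114
grasp_force: 68.7
contact_force: [1.0, 0.1, -5.5]
grasp_force: 68.7
tcp [0.4866 0.2115 0.5602] grasp [0.4836 0.1416 0.4219]
[[ 0.361  0.932 -0.019]
 [ 0.829 -0.33  -0.451]
 [-0.427  0.147 -0.892]]
q [-0.28  0.22 -0.42  1.61  0.43  1.65 -1.12] t 29.5
1272 0.2993515534581537 0.3039069636482669
0.31 80 [0.429 0.146 0.304] [0.51  0.192 0.316]
0.33 144 [0.424 0.124 0.324] [0.528 0.2   0.336]
0.35 216 [0.425 0.12  0.344] [0.547 0.197 0.356]
0.37 257 [0.436 0.092 0.364] [0.548 0.194 0.376]
[([233.8, 167.9], 0.86, [0.478, 0.155, 0.299]), ([351.1, 201.2], 0.61, [0.156, 0.262, 0.299]), ([276.6, 283.3], 0.22, [0.263, 0.592, 0.299])]
tool delta [ 0.0453 -0.0159  0.0914] n 0.103
```

View pics/side4.png

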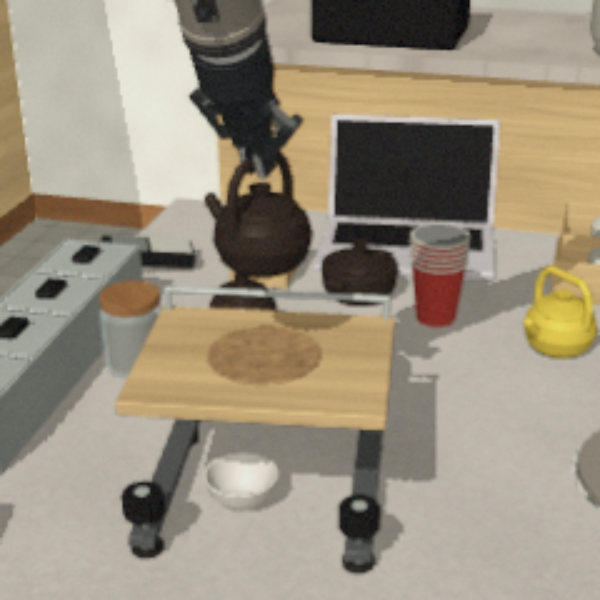

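The pot is over the mat, centre about (0.480,0.145), bottom at about 0.299. Lowering it.

```bash
python3 -m pendant '[[0,0.0043,-0.0015,0.0089,0],[0,0.0085,-0.0029,0.0178,0],[0,0.0085,-0.0029,0.0178,0],[0,0.0085,-0.0029,0.0178,0],[0,0.0064,-0.0022,0.0134,0],[0,0.0043,-0.0015,0.0089,0],[0,0.0021,-0.0007,0.0045,0],[0,0,0,0,0],[0,0,0,0,0]]' | grep -E "pos|force"
python3 -m pendant '[[0,0.0009,-0.0003,0.0018,0],[0,0.0004,-0.0001,0.0009,0],[0,0.0004,-0.0001,0.0009,0],[0,0,0,0,0]]' | grep -E "pos|force"
python3 -c "
from h import *
to([.4835,.143,.315],True)"
```

```text
eef_pos: [0.4866, 0.2127, 0.4613]
contact_force: [0.6, -0.3, -4.1]
grasp_force: 68.7
eef_pos: [0.4865, 0.2127, 0.457]
contact_force: [-0.7, -0.1, -3.8]
grasp_force: 68.7
tool delta [ 0.0014 -0.0008  0.0032] n 0.004
```

```bash
python3 -m pendant '[[0,0.0004,-0.0001,0.0009,0],[0,0.0004,-0.0001,0.0009,0],[0,0,0,0,0]]' | grep -E "pos|contact"
python3 -m pendant '[[0,0.0004,-0.0001,0.0009,0],[0,0.0004,-0.0001,0.0009,0],[0,0,0,0,0]]' | grep -E "pos|contact"
python3 -m pendant '[[0,0.0004,-0.0001,0.0009,0],[0,0,0,0,0]]' | grep -E "pos|contact"
```

```text
eef_pos: [0.4866, 0.2126, 0.4547]
contact_force: [-0.0, -0.0, -3.8]
eef_pos: [0.4866, 0.2128, 0.4536]
contact_force: [-1.4, 0.5, 2.1]
eef_pos: [0.4866, 0.2129, 0.4535]
contact_force: [-2.9, 0.6, 7.7]
```

```bash
python3 -m pendant '[[0.02,0,0,0,0],[0.03,0,0,0,0],[0.05,0,0,0,0],[0.06,0,0,0,0],[0.06,0,0,0,0],[0.06,0,0,0,0]]' 20
python3 -m pendant '[[0.06,-0.0043,0.0015,-0.009,0],[0.06,-0.0085,0.003,-0.0179,0],[0.06,-0.0085,0.003,-0.0179,0],[0.06,-0.0128,0.0044,-0.0268,0],[0.06,-0.0128,0.0044,-0.0268,0],[0.06,-0.0128,0.0044,-0.0268,0],[0.06,-0.0128,0.0044,-0.0268,0],[0.06,0,0,0,0],[0.06,0,0,0,0]]' | grep -E "pos|force"
python3 - <<'E'
import warnings;warnings.simplefilter("ignore")
import runpy;runpy.run_path("kn.py")
from h import *
p,d=bot.read_camera("side");W=cloud("side",d);cv2.imwrite("pics/side5.png",cv2.resize(p[60:300,130:370],None,fx=2.5,fy=2.5))
P=W[(np.hypot(W[...,0]-.48,W[...,1]-.143)<.08)&(W[...,2]>.2)&(W[...,2]<.34)]
for a in(.205,.22,.24,.26):
    s=P[abs(P[:,2]-a)<.006];print(a,len(s),s.min(0).round(3),s.max(0).round(3))
print([(x["at"],round(x["score"],2),px2w("side",x["at"],z=.192).round(3).tolist()) for x in bot.pinpoint("pear_pot","side")][:3])
E
```

```text
t: 31.85
eef_pos: [0.4868, 0.2125, 0.4518]
tool_rot: [0.186, 0.803, 0.549, -0.138]
contact_force: [1.7, 0.1, -0.4]
gripper_width: 0.703
grasp_force: 0.0
eef_pos: [0.4865, 0.2126, 0.6246]
contact_force: [-0.1, -0.3, -0.2]
grasp_force: 0.0
L 95 med 78.86 p75 79.66 top60 79.12
R 114 med 78.78 p75 79.41 top60 79.18
shelf -0.09 0.11 0.1866 107
shelf -0.09 -0.11 0.187 115
shelf 0.07 0.11 0.1866 73
shelf 0.07 -0.11 0.1868 78
tcp [0.4867 0.2123 0.6211] grasp [0.4837 0.1424 0.4827]
[[ 0.359  0.933 -0.019]
 [ 0.83  -0.328 -0.451]
 [-0.427  0.146 -0.892]]
q [-0.29  0.2  -0.42  1.51  0.43  1.77 -1.06] t 32.8
0.205 78 [0.428 0.141 0.2  ] [0.52  0.193 0.211]
0.22 110 [0.423 0.135 0.214] [0.521 0.199 0.226]
0.24 184 [0.425 0.124 0.234] [0.542 0.198 0.246]
0.26 247 [0.435 0.091 0.254] [0.548 0.197 0.266]
[([235.2, 199.9], 0.97, [0.48, 0.143, 0.192]), ([355.5, 200.0], 0.8, [0.147, 0.057, 0.192])]
```

View pics/side5.png

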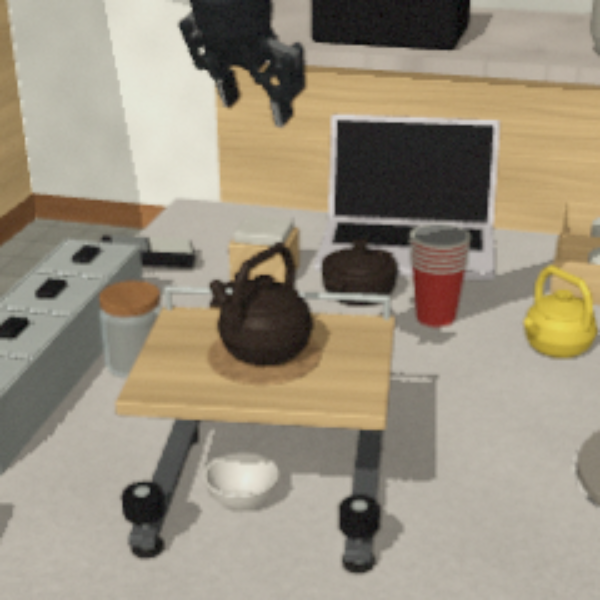

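The pot stands upright at crop (265,325), centred on the mat. The gripper is clear, the knob heights match and the shelf is level. Handing in.

```bash
python3 -c "
from station import bot
print(bot.hand_in())"
```

```text
the job is handed in; nothing more can be done
None
```

I screwed the front left foot down until its knob top matched the right one to about 0.1 mm with the shelf level, set the spouted pot upright on the mat within a few millimetres of its middle, and handed in at about 33 s with no verdict returned.

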